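# Open the snap-tab marker case

## Task

Open the marker case with the fingertips: press the red snap tab fully down, then push the blue cover from its rear end along the guides, off its seat, until it drops and lies flat on the parking ledge of the case with the pens uncovered. Nothing needs gripping: do not lift or carry anything, do not force the cover past the tab before it is pressed in, and leave the other things on the table where they are.

Things in the scene. Friction and masses are not known exactly. Their poses are not given: they have to be found in the camera images.
- case: White and grey marker case fixed to the table, 330 x 124 mm, pointing to the robot's right, turned up to 25 degrees either way. Origin under its middle at table height; x = the way the cover slides off, y across, z up. Rear wall at x -145 to -138 mm, 46 mm high. Guides with faces at y = +-50 mm, tops 48 mm high, on both sides of seat and ledge. End stop at x +165 mm, 54 mm high.
- seat (a point): Middle of the cover's seat: two side ledges 40 mm above the table with a well of pens between them, from the rear wall to x = +15 mm in the case's frame. This point is at x = -77 mm, where the closed cover's origin is at the start (give or take 3 mm).
- park (a point): Middle of the parking ledge, a plain grey shelf 36 mm above the table (4 mm below the seat), from x = +15 mm to the end stop at +165 mm in the case's frame. This point is at x = +90 mm; a cover with its origin here lies flat, quite off its seat, with 15 mm to spare either way.
- cover: Blue plastic cover, loose, a solid block 120 mm long (x), 96 mm wide (y), 24 mm high, 0.13 to 0.25 kg. Origin at the centre of its underside; x along the case's x. At the start it lies on the seat, underside 40 and top 64 mm above the table, front face just behind the catch bar. It slides with a few newtons and drops 4 mm flat onto the parking ledge when its origin passes x = +75 mm of the case.
- cover_rear (a point): Centre of the cover's rear end face, 96 mm wide and 24 mm high, 60 mm behind the cover's origin and 12 mm above its underside: where the cover is pushed. Its x axis is the way to push. From here to the parked place is a push of about 167 mm.
- snap_tab (a joint): Travel of the red snap tab in m. 0 to 0.002 = out (start): its catch bar stands up to 9 mm above the seat in front of the cover and blocks it. 0.012 = fully in, on its stop; from 0.010 it counts as in. It takes about 6 N straight down on the pad and stays where it is left, without springing back.
- tab_pad (a point): Centre of the top of the snap tab's ribbed red finger pad, 36 mm (along the case's x) by 32 mm, outside the guide on the case's -y side (nearest the robot), at x = -5, y = -76 mm of the case. Its top is 60 mm above the table when out, 48 mm when fully in (level with the guides' tops).
- tape_roll: Bystander, to be left alone: roll of cream masking tape lying flat, diameter 90 mm, 25 mm high. Origin at the centre of its underside.
- egg_cup: Bystander, to be left alone: white egg with a purple band standing in a wooden egg cup, diameter 46 mm, 76 mm high. Origin at the centre of its underside.
- glue_bottle: Bystander, to be left alone: white glue bottle with orange cap, diameter 42 mm, 120 mm high. Origin at the centre of its underside.
- loose_pen: Bystander, to be left alone: loose white felt pen with purple cap lying on the table, 130 mm long, 13 mm thick. Origin at the centre of its underside.
- paint_jar: Bystander, to be left alone: yellow paint jar, diameter 66 mm, 75 mm high. Origin at the centre of its underside.
- saucepan: Bystander, to be left alone: open steel pot, diameter 160 mm, 85 mm high. Origin at the centre of its underside.
- wood_block: Bystander, to be left alone: wooden block 120 x 40 x 22 mm lying flat. Origin at the centre of its underside.

How it is judged:
By the outcome, as a careful person would: the job done as asked, in the order asked, and still so for the second after the job is handed in, with the robot touching nothing.
It also fails if it takes over 45 s, if anything falls off the work surface, if the arm or the gripper's body presses on something with over 40 N, if the wrist force passes 120 N, or if a joint passes its speed limit or range.

## Robot

A 6-joint arm with a two-finger parallel gripper is mounted at the origin on the work surface. World frame = base frame: x ahead of the robot, y to its left, z up, the work surface at z = 0. Lengths are in mm, angles in rad, forces in N, time in s.
With the tool pointing down it reaches from about 275 to 750 mm from the base axis. Payload 10.2 kg.
Tool frame: the origin (TCP) lies between the finger pads; the fingertips stand 14 mm ahead of it and the grasp point (between the pads) lies 5 mm behind it (ctrl.tip_extent is the distance from the TCP to the fingertips, in mm); z points along the fingers, y is the line along which they close (so a half turn about z gives the same grasp; the last joint's range is limited). The gripper opens to 85 mm and grips with 20 to 120 N. Pads are 22 mm wide; open, the fingers measure 114 mm over their backs; the gripper's body (76 mm by 85 mm) begins 54 mm behind the grasp point. The pads swing forward as they close: fully open they stand 13 mm farther back than shut.
Start: joints at [-0.223, 0.313, 1.498, -0, 1.331, -0.223], TCP at [525.006, -0.014, 245.294] pointing down, gripper open.
Joint ranges: [-2.94, 2.94], [-0.97, 2.17], [0.19, 2.56], [-1.23, 4.37], [0.02, 3.11], [-2.88, 2.88]. Speed limits (rad/s): [2.39, 2.39, 3.01, 3.14, 3.14, 3.14].

## Interface

Orientations are given as [roll, pitch, yaw] about the fixed x, y, z axes, in that order (R = Rz(yaw) Ry(pitch) Rx(roll)).
In Python, from plant import ctrl gives the robot as it stands.
- The arm moves only by the tool drive_tool, never from a script. Its argument "steps" is text: rows parted by semicolons, each of 6 numbers parted by spaces: the shift along the tool's x, y, z in m, then the turn, a rotation vector about the tool's x, y, z in rad. A call has 1 to 12 rows; each row is the pose to reach, as a shift and turn from the pose commanded when the call began, along the tool's axes at that moment; what a row does not reach only later rows make up. A row lasts 1/8 s, in which the tool goes at most 62.5 mm and 10.7 degrees, less where a joint would pass 70% of its speed; a pose out of reach is approached as far as the arm can. A call with a gripper value outside its range is refused whole. "jaw" is the opening, from -1 (shut) to 1 (fully open), so that 0 is half open, set as the call begins (left out, the last holds). The fingers move at their own pace and stop on an object; the grip force is fixed at half the most. Time passes only in rows, so rows that repeat a pose let the fingers close. It gives the time, the measured TCP pose, the force, the opening and the grip force at its end, in the units of the state.
- ctrl.sense(): the state, without advancing time (a new reading comes with each control period).
- ctrl.capture(name): name is "scene" or "side" or "wrist"; returns (picture, depth): 420x560x3 uint8, blue, green, red; 420x560 float32, mm along the optical axis (not along the pixel's ray), 0 where there is no reading.
- ctrl.camera_params(name): a dict with "camera_matrix" (3x3 intrinsics, pixels), "T" (4x4, takes a point from camera to world coordinates). Camera axes: x right, y up, looking along -z (the intrinsics and any distortion apply to the point x, -y, -z); pixel columns grow to the right and rows downward; lengths in mm; the calibration is good to about 2 mm. The wrist camera is an equidistant fisheye: a pixel r from the principal point sees the ray r / f radians off the axis. A picture is of the moment at which its call begins: read the wrist's pose just before it. camera_params takes no time and is no camera call; for the wrist camera it gives the pose at the moment of the call.
- ctrl.sign_off(): hands the job in; it is judged then, once.
The state is a dict: "time": time; "joint_pos": joint angles; "qvel": joint speeds; "effort": joint torques, N m; "tcp_pos": TCP position; "eef_rot": TCP orientation; "wrist_force": force on the tool from outside, world axes, zero at the start; "wrist_torque": the same for the moment, N m; "grip_width": finger opening in mm; "gripper_force": force on a finger pad.
Only numpy, scipy, OpenCV 4.12 (cv2) and the standard library are available. Lean on these libraries where they do the work, as an engineer would, in place of code of your own. Each camera call takes 0.05 s, during which the arm holds its last target. There are 200 camera calls.

## Working session

There is one attempt and no reset: what is moved stays moved. The work goes in short steps, Python scripts to look and compute and a tool call to move; the robot and the scene stay as the last step left them, time stands still between calls to the robot, and variables do not carry over. Pictures are saved under pics/ and viewed, at most 10 in all, crops included, and the job is handed in when it is done.

Besides the shell and the picture viewer there is one more tool, called after ">>>" as name(argument=value, ...) on one line, values as JSON. drive_tool: Moves the arm, as the interface text tells. Its arguments: {"type":"object","properties":{"steps":{"type":"string"},"jaw":{"type":"number"}},"required":["steps"]}

```bash
mkdir -p pics; cat > h.py <<'E'
import numpy as np, cv2
from plant import ctrl
def cloud(name):
    p=ctrl.camera_params(name); im,d=ctrl.capture(name)
    K=np.array(p["camera_matrix"]);T=np.array(p["T"])
    v,u=np.mgrid[0:d.shape[0],0:d.shape[1]]
    P=np.stack([(u-K[0,2])/K[0,0]*d,-(v-K[1,2])/K[1,1]*d,-d],-1)
    W=P@T[:3,:3].T+T[:3,3]; W[d<=0]=np.nan
    return im,W
E
python3 - <<'E'
from h import *
s=ctrl.sense();print(s["tcp_pos"],s["eef_rot"],s["grip_width"],s["time"])
for n in("scene","side"):
    im,W=cloud(n);cv2.imwrite(f"pics/{n}0.png",im);np.savez(f"/tmp/{n}0.npz",im=im,W=W)
    hsv=cv2.cvtColor(im,cv2.COLOR_BGR2HSV);H,S,V=hsv[...,0],hsv[...,1],hsv[...,2]
    for c,m in(("blue",(H>95)&(H<130)&(S>110)),("red",((H<8)|(H>172))&(S>130))):
        m=m.astype(np.uint8);k,l,st,ce=cv2.connectedComponentsWithStats(m)
        for i in range(1,k):
            if st[i,4]>60:
                q=W[l==i];q=q[~np.isnan(q[:,0])]
                if len(q)==0: continue
                zt=np.percentile(q[:,2],95);t=q[q[:,2]>zt-4]
                r=cv2.minAreaRect(t[:,:2].astype(np.float32))
                print(n,c,st[i],ce[i].round(),"ztop",zt.round(1),"rect",np.round(r[0],1),np.round(r[1],1),round(r[2],1))
E
```

```text
[5.24773949e+02 4.02204939e-02 2.44722243e+02] [-3.14033244e+00 -3.18771746e-04  1.57075741e+00] 85.5901955711429 0.0
scene blue [   0    0   94   66 4158] [49. 28.] ztop 26.2 rect [-1104.4   133.5] [266.5 470.4] 59.6
scene blue [ 112    0   38   95 1314] [128.  33.] ztop 36.0 rect [-534.4  162. ] [  88.  1114.9] 58.3
scene blue [ 86  57  31  21 314] [103.  67.] ztop -525.1 rect [-1345.4   407.8] [166.2 654. ] 61.7
scene blue [ 26  87  18  24 242] [34. 98.] ztop -523.9 rect [-1329.5     5.4] [ 49.8 569.5] 71.8
scene blue [10 93 16 17 96] [ 18. 100.] ztop -517.4 rect [-1314.2   -73.4] [ 21.2 578.1] 72.2
scene blue [ 310  156   53   37 1013] [336. 173.] ztop 67.3 rect [565.8 146.6] [119.8  95.3] 83.8
scene blue [419 240  33  22 153] [435. 251.] ztop 20.5 rect [906.6 122.7] [13.7 89.9] 89.7
scene blue [387 270  34  24 171] [404. 281.] ztop 20.8 rect [907.  -13.5] [88.  12.5] 1.5
scene blue [  137   298   207   122 15888] [252. 374.] ztop 171.6 rect [ 888.7 -499.3] [300.2 186.5] 90.0
scene blue [  34  364   56   56 1623] [ 63. 396.] ztop 99.5 rect [ 624.8 -719.2] [81.2 81.1] 2.6
scene re
[... 648 characters left out ...]
5  31  12 102] [113. 250.] ztop 21.5 rect [906.4 128.2] [ 8.7 86.8] 89.1
side blue [ 202  263   58   55 1846] [231. 290.] ztop 68.1 rect [562.3 151.1] [116.4  93.1] 83.5
side red [130 198  30  12 127] [144. 203.] ztop 22.5 rect [907.5 -42.1] [90.1 11. ] 0.1
side red [104 234  32  14 152] [120. 241.] ztop 21.6 rect [905.   94.3] [13.1 87.3] 89.8
side red [240 264  43  23 311] [267. 275.] ztop 62.2 rect [480.   85.4] [36.3 31.2] 85.4
side red [ 75 275  34  15 167] [ 91. 282.] ztop 22.0 rect [906.6 230. ] [11.9 88.2] 89.6
side red [133 331  39  12 288] [152. 336.] ztop 4.3 rect [701.6 302. ] [87.3 20.2] 29.9
side red [296 335  20  23  79] [305. 346.] ztop 3.3 rect [363.5 199.7] [ 6.6 66.3] 55.9
```

View pics/scene0.png

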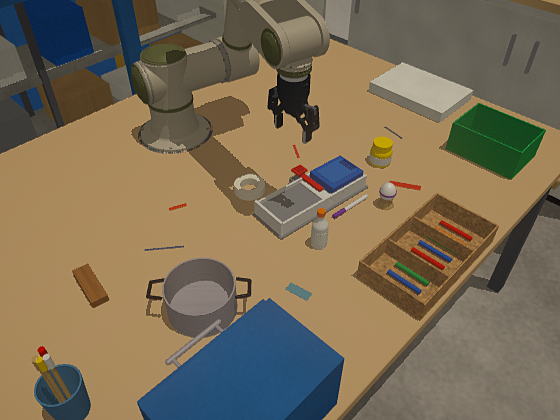

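The scene picture shows the case in the middle, around (310,195). The blue cover is at (336,173), the red tab at (306,177), and the parking ledge lies to the lower left, which is the robot's right. Both cameras agree on the case yaw, about -96.3°. I'll move above the tab with the fingers shut and locate the bystanders after that.

>>> drive_tool(steps="0.028 -0.015 0.03 0 0 0.036; 0.056 -0.03 0.07 0 0 0.072; 0.084 -0.046 0.11 0 0 0.108; 0.084 -0.046 0.14 0 0 0.108; 0.084 -0.046 0.14 0 0 0.108; 0.084 -0.046 0.14 0 0 0.108; 0.084 -0.046 0.14 0 0 0.108", jaw=-1)

```text
time: 0.98
tcp_pos: [479.8, 83.7, 106.5]
eef_rot: [3.139, -0.0, 1.462]
wrist_force: [1.1, -0.2, 0.1]
grip_width: 0.3
gripper_force: 0.0
```

```bash
python3 - <<'E'
from h import *
s=ctrl.sense();print(s["tcp_pos"],s["eef_rot"],s["grip_width"],s["wrist_force"],ctrl.tip_extent,s["time"])
c=np.array([555.7,72.5]);a=np.radians(-96.3);R=np.array([[np.cos(a),-np.sin(a)],[np.sin(a),np.cos(a)]])
for n in("scene","side"):
    W=np.load(f"/tmp/{n}0.npz")["W"]
    m=(W[...,2]>9)&(W[...,2]<140)&(abs(W[...,0]-560)<280)&(abs(W[...,1]-60)<380)
    k,l,st,_=cv2.connectedComponentsWithStats(m.astype(np.uint8))
    for i in range(1,k):
        if st[i,4]>25:
            q=W[l==i];p=(q[:,:2]-c)@R
            print(n,"case-x",np.percentile(p[:,0],[2,98]).round(),"case-y",np.percentile(p[:,1],[2,98]).round(),"z",np.percentile(q[:,2],98).round(),st[i])
im,d=ctrl.capture("side");cv2.imwrite("pics/side1.png",cv2.resize(im[180:360,130:370],(800,600)))
E
```

```text
[479.7534175   83.69165946 106.48061319] [ 3.13935534e+00 -8.00176231e-05  1.46235195e+00] 0.32092717307884844 [ 1.08111014 -0.23643196  0.06398894] 14.0 0.975
scene case-x [-291. -235.] case-y [-26.  30.] z 77.0 [369 137  24  30 562]
scene case-x [-129.  173.] case-y [-76. 150.] z 92.0 [ 254  156  113   92 4976]
scene case-x [ 83. 165.] case-y [-190. -105.] z 28.0 [234 174  31  25 517]
scene case-x [-147. -114.] case-y [124. 161.] z 75.0 [379 183  18  24 311]
scene case-x [-224.  112.] case-y [238. 293.] z 62.0 [ 357  193   89   88 1348]
scene case-x [-110.   14.] case-y [82. 93.] z 15.0 [333 194  34  23 110]
scene case-x [375. 386.] case-y [ 70. 131.] z 86.0 [213 259  22  33 371]
scene case-x [352. 374.] case-y [141. 189.] z 79.0 [236 277  15  16  83]
side case-x [378. 387.] case-y [63. 76.] z 64.0 [286 154   6  12  39]
side case-x [-227.  108.] case-y [234. 288.] z 62.0 [ 103  193   77  117 1521]
side case-x [ 88. 121.] case-y [113. 148.] z 122.0 [213 196  18  36 455]
side case-x [-144.  167.] case-y [-87.  53.] z 68.0 [ 197  209  101  124 6161]
side case-x [ 77. 162.] case-y [-191. -109.] z 29.0 [304 244  36  33 715]
side case-x [-114.   13.] case-y [80. 92.] z 16.0 [192 257  30  42 165]
side case-x [-159. -121.] case-y [118. 155.] z 76.0 [158 278  20  25 375]
side case-x [-302. -245.] case-y [-35.  22.] z 78.0 [174 342  32  40 998]
```

View pics/side1.png

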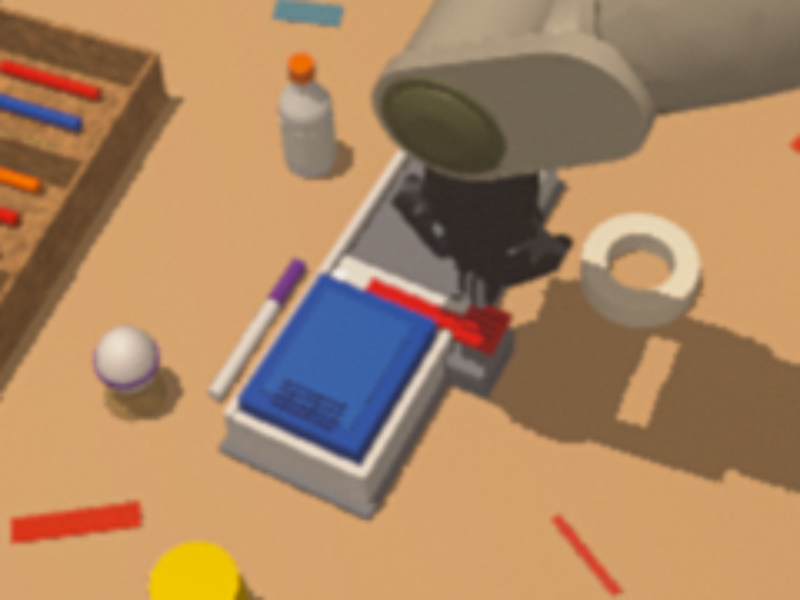

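The crop shows the closed fingertips above the red pad at about (480,325), with the cover still seated. All bystanders are clear of the planned path. Next is pressing the tab down.

>>> drive_tool(steps="0 0 0.015 0 0 0; 0 0 0.028 0 0 0; 0 0 0.032 0 0 0; 0 0 0.036 0 0 0; 0 0 0.039 0 0 0; 0 0 0.042 0 0 0; 0 0 0.042 0 0 0")

```text
time: 1.9
tcp_pos: [479.2, 84.0, 63.2]
eef_rot: [3.141, -0.0, 1.463]
wrist_force: [1.0, -0.6, 0.4]
grip_width: 0.0
gripper_force: 0.0
```

>>> drive_tool(steps="0 0 0.001 0 0 0; 0 0 0.002 0 0 0; 0 0 0.003 0 0 0; 0 0 0.003 0 0 0")

```text
time: 2.4
tcp_pos: [479.3, 84.0, 61.6]
eef_rot: [3.141, 0.0, 1.463]
wrist_force: [-7.6, 0.3, 18.9]
grip_width: -0.1
gripper_force: 9.4
```

>>> drive_tool(steps="0 0 -0.02 0 0 0; 0 0 -0.06 0 0 0; 0.03 0.02 -0.1 0 0 0; 0.08 0.05 -0.1 0 0 0; 0.13 0.08 -0.1 0 0 0; 0.15 0.08 -0.1 0 0 0; 0.16 0.08 -0.1 0 0 0; 0.16 0.08 -0.1 0 0 0; 0.16 0.08 -0.1 0 0 0", jaw=-1)

```text
time: 3.52
tcp_pos: [575.7, 233.4, 160.6]
eef_rot: [3.141, 0.0, 1.462]
wrist_force: [-0.0, 0.0, 1.0]
grip_width: 0.0
gripper_force: 0.0
```

```bash
python3 - <<'E'
from h import *
s=ctrl.sense();print(s["tcp_pos"],s["eef_rot"],s["wrist_force"],s["time"])
c=np.array([555.7,72.5]);a=np.radians(-96.3);R=np.array([[np.cos(a),-np.sin(a)],[np.sin(a),np.cos(a)]])
for n in("scene","side"):
    im,W=cloud(n);hsv=cv2.cvtColor(im,cv2.COLOR_BGR2HSV);H,S=hsv[...,0],hsv[...,1]
    near=(abs(W[...,0]-530)<120)&(abs(W[...,1]-100)<150)
    for col,m in(("red",((H<8)|(H>172))&(S>130)&near),("blue",(H>95)&(H<130)&(S>110)&near)):
        q=W[m&(W[...,2]>30)];p=(q[:,:2]-c)@R
        if len(q)==0: print(n,col,"none");continue
        print(n,col,len(q),"x",np.percentile(p[:,0],[2,98]).round(1),"y",np.percentile(p[:,1],[2,98]).round(1),"z",np.percentile(q[:,2],[20,50,80,97]).round(1))
    if n=="side":cv2.imwrite("pics/side2.png",cv2.resize(im[180:360,130:370],(800,600)))
t=c+R@np.array([-178,0]);print("start",t, "delta",t-s["tcp_pos"][:2])
E
```

```text
[575.66269111 233.44309939 160.57052229] [3.14144858e+00 1.42534743e-04 1.46178716e+00] [-0.01871611  0.01247907  1.00912487] 3.525
scene red 161 x [-19.6  14.5] y [-92.3 -12.8] z [36.7 45.1 47.7 49.6]
scene blue 935 x [-131.8  -16.2] y [-44.9  47.9] z [60.9 63.7 65.5 67.4]
side red 241 x [-22.5  12.1] y [-92.  -10.9] z [39.3 46.5 49.1 51.5]
side blue 1479 x [-137.5  -22.4] y [-47.8  39.5] z [61.9 64.2 66.3 69.2]
start [575.23270737 249.42505007] delta [-0.42998373 15.98195068]
```

View pics/side2.png

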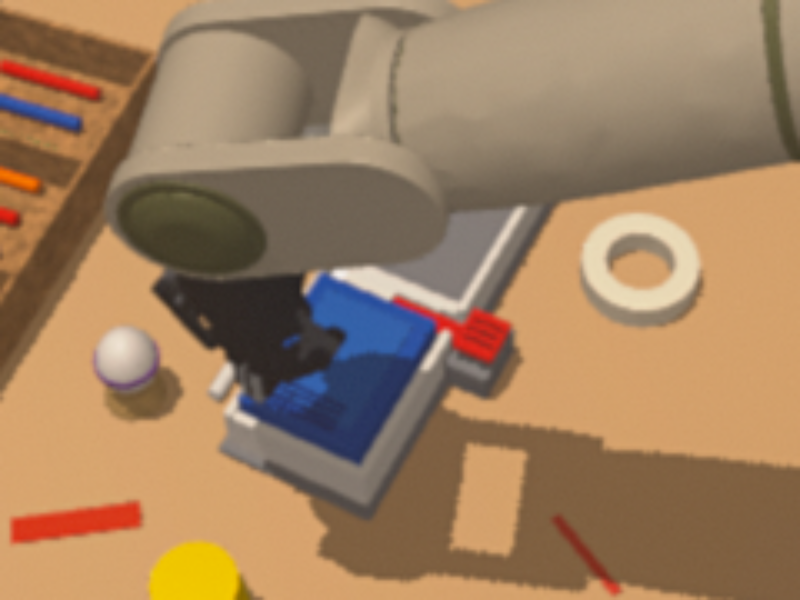

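The pad now sits at about 48 mm, 12 mm lower than at the start, so the tab is fully in, and the cover hasn't moved. The crop shows the pad at (480,335) level with the guides and the gripper over the cover's rear at (260,370). I'll go behind the rear wall and down.

>>> drive_tool(steps="0.016 0 0 0 0 0; 0.017 0 0.02 0 0 0; 0.017 0 0.05 0 0 0; 0.017 0 0.08 0 0 0; 0.017 0 0.095 0 0 0; 0.017 0 0.095 0 0 0; 0.017 0 0.095 0 0 0", jaw=-1)

```text
time: 4.5
tcp_pos: [578.3, 251.7, 66.6]
eef_rot: [3.14, -0.001, 1.463]
wrist_force: [0.7, -0.2, 0.1]
grip_width: -0.2
gripper_force: 0.0
```

>>> drive_tool(steps="-0.006 0 0 0 0 0; -0.012 0 0 0 0 0; -0.018 0 0 0 0 0; -0.023 0 0 0 0 0; -0.027 0 0 0 0 0; -0.031 0 0 0 0 0; -0.035 0 0 0 0 0; -0.039 0 0 0 0 0; -0.043 0 0 0 0 0; -0.043 0 0 0 0 0")

```text
time: 5.75
tcp_pos: [573.0, 208.2, 65.3]
eef_rot: [-3.141, 0.0, 1.463]
wrist_force: [-0.6, 0.5, 0.6]
grip_width: 0.1
gripper_force: 0.0
```

```bash
cat > m.py <<'E'
from h import *
import sys
s=ctrl.sense()
c=np.array([555.7,72.5]);a=np.radians(-96.3);R=np.array([[np.cos(a),-np.sin(a)],[np.sin(a),np.cos(a)]])
print("tcp case",((s["tcp_pos"][:2]-c)@R).round(1),s["tcp_pos"][2].round(1),s["wrist_force"].round(1))
for n in("scene","side"):
    im,W=cloud(n);hsv=cv2.cvtColor(im,cv2.COLOR_BGR2HSV);H,S=hsv[...,0],hsv[...,1]
    p=np.dstack([(W[...,:2]-c)@R,W[...,2]])
    near=(abs(p[...,0])<190)&(abs(p[...,1])<110)&(p[...,2]>30)
    for col,m in(("red",((H<8)|(H>172))&(S>130)&near),("blue",(H>95)&(H<130)&(S>110)&near)):
        q=p[m]
        if len(q): print(n,col,len(q),"x",np.percentile(q[:,0],[1,99]).round(1),"y",np.percentile(q[:,1],[1,99]).round(1),"z",np.percentile(q[:,2],[20,50,80,97]).round(1))
    if n==sys.argv[2]:cv2.imwrite(f"pics/{sys.argv[1]}.png",cv2.resize(im[140:320,210:450] if n=="scene" else im[180:360,130:370],(800,600)))
E
python3 m.py side3 side
```

```text
tcp case [-136.8    2.3] 65.3 [-0.6  0.5  0.6]
scene red 155 x [-20.3  14.9] y [-92.7 -10.6] z [36.5 45.4 47.9 50.4]
scene blue 994 x [-122.6   -4.5] y [-46.4  49.1] z [60.7 63.5 65.5 67.5]
side red 207 x [-22.8  13.1] y [-92.1 -45.8] z [43.8 47.4 49.4 51.9]
side blue 684 x [-126.4  -14.7] y [-48.2   8.2] z [60.8 63.6 65.7 68.1]
```

View pics/side3.png

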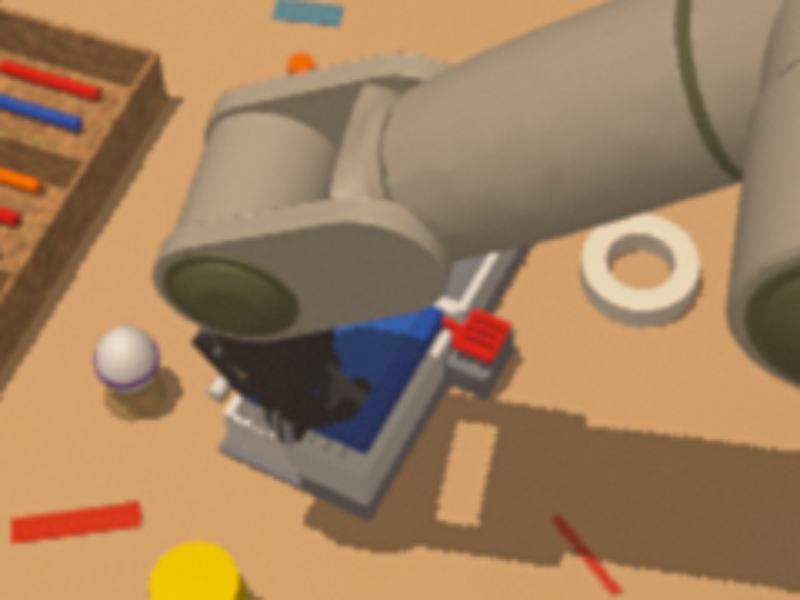

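The cover has slid about 11 mm and its front is over the catch bar without resistance. The crop shows the fingertips at its rear, around (285,430). I'll keep pushing, 156 mm to go.

>>> drive_tool(steps="-0.005 0 0 0 0 0; -0.01 0 0 0 0 0; -0.015 0 0 0 0 0; -0.02 0 0 0 0 0; -0.026 0 0 0 0 0; -0.032 0 0 0 0 0; -0.038 0 0 0 0 0; -0.044 0 0 0 0 0; -0.05 0 0 0 0 0; -0.056 0 0 0 0 0; -0.06 0 0 0 0 0")

```text
time: 7.22
tcp_pos: [566.5, 148.6, 65.3]
eef_rot: [-3.142, -0.0, 1.463]
wrist_force: [1.1, 1.7, 0.4]
grip_width: -0.2
gripper_force: 0.8
```

>>> drive_tool(steps="-0.006 0 0 0 0 0; -0.012 0 0 0 0 0; -0.018 0 0 0 0 0; -0.024 0 0 0 0 0; -0.03 0 0 0 0 0; -0.036 0 0 0 0 0; -0.042 0 0 0 0 0; -0.048 0 0 0 0 0; -0.054 0 0 0 0 0; -0.058 0 0 0 0 0; -0.06 0 0 0 0 0; -0.06 0 0 0 0 0")

```text
time: 8.72
tcp_pos: [560.1, 89.1, 65.3]
eef_rot: [3.142, 0.0, 1.463]
wrist_force: [-0.8, 0.0, 0.4]
grip_width: 0.3
gripper_force: 0.0
```

```bash
python3 m.py scene4 scene
```

```text
tcp case [-17.    2.5] 65.3 [-0.8  0.   0.4]
scene red 91 x [-20.7  14.8] y [-93.1 -63. ] z [45.8 47.4 48.7 50.2]
scene blue 1144 x [ -2.3 114.7] y [-46.4  48.5] z [58.7 61.6 64.  66.2]
side red 268 x [-22.5  13.4] y [-92.3  -3.8] z [36.8 45.9 48.4 50.9]
side blue 692 x [ -7.2 110.5] y [-48.5  16.5] z [58.6 61.7 64.1 67.3]
```

View pics/scene4.png

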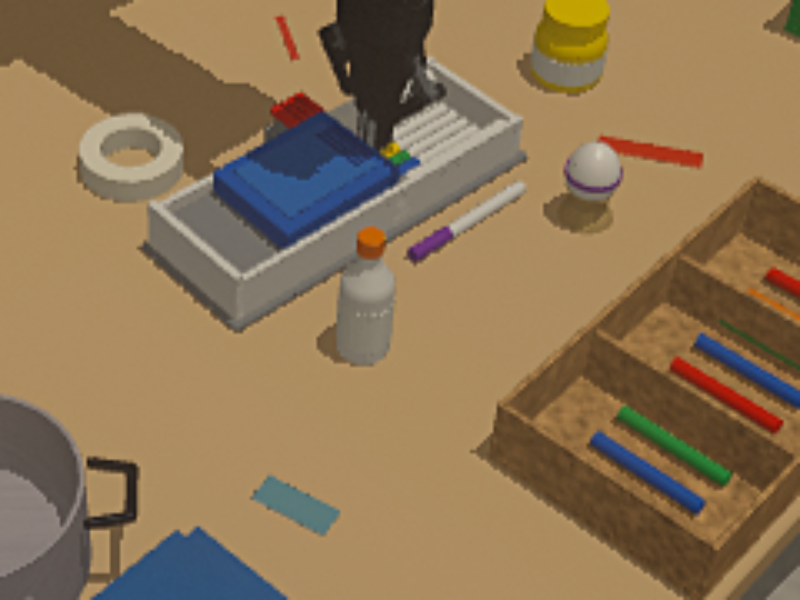

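The cover's origin is at about 54 mm and its front end overhangs the ledge. The crop shows it at (305,180) with the pens starting to show at (440,130). Another 36 mm parks it.

>>> drive_tool(steps="-0.004 0 0 0 0 0; -0.008 0 0 0 0 0; -0.012 0 0 0 0 0; -0.016 0 0 0 0 0; -0.02 0 0 0 0 0; -0.023 0 0 0 0 0; -0.026 0 0 0 0 0; -0.029 0 0 0 0 0; -0.032 0 0 0 0 0; -0.034 0 0 0 0 0; -0.036 0 0 0 0 0; -0.036 0 0 0 0 0")

```text
time: 10.32
tcp_pos: [556.2, 53.3, 65.3]
eef_rot: [3.142, 0.0, 1.463]
wrist_force: [0.3, 0.2, 0.2]
grip_width: 0.0
gripper_force: 0.0
```

```bash
python3 m.py scene5 scene
```

```text
tcp case [19.   2.6] 65.3 [0.3 0.2 0.2]
scene red 117 x [-17.8  29.6] y [-92.7  26.2] z [41.1 46.1 48.4 99.5]
scene blue 1120 x [ 32.1 150.5] y [-46.8  47.3] z [57.2 59.5 61.5 63.5]
side red 297 x [-22.9  13.1] y [-92.3  -4.6] z [36.4 44.9 48.1 50.8]
side blue 710 x [ 28.3 146.3] y [-48.7  36.9] z [56.6 59.8 61.9 65. ]
```

The cover top is down to about 60 mm and its origin is at about 89 mm, so it's parked. I'll back off and lift clear.

>>> drive_tool(steps="0.006 0 0 0 0 0; 0.012 0 0 0 0 0; 0.012 0 -0.03 0 0 0; 0.012 0 -0.08 0 0 0; 0.03 0 -0.13 0 0 0; 0.08 0 -0.16 0 0 0; 0.12 0 -0.16 0 0 0; 0.12 0 -0.16 0 0 0; 0.12 0 -0.16 0 0 0")

```text
time: 11.55
tcp_pos: [568.9, 172.7, 225.0]
eef_rot: [-3.141, 0.0, 1.463]
wrist_force: [0.7, -0.5, 0.3]
grip_width: 0.2
gripper_force: 0.0
```

```bash
python3 m.py scene6 scene
```

```text
tcp case [-101.1    2.1] 225.0 [ 0.7 -0.5  0.3]
scene red 158 x [-21.3  15.6] y [-91.8 -10.7] z [36.4 44.7 47.8 50.1]
scene blue 1158 x [ 30.4 149.6] y [-46.1  47.3] z [57.7 59.7 61.6 63.7]
side red 296 x [-22.7  11.9] y [-92.8  -3.8] z [36.2 44.9 48.2 51.5]
side blue 1467 x [ 28.2 145.7] y [-48.6  42. ] z [57.7 60.2 62.4 65. ]
```

View pics/scene6.png

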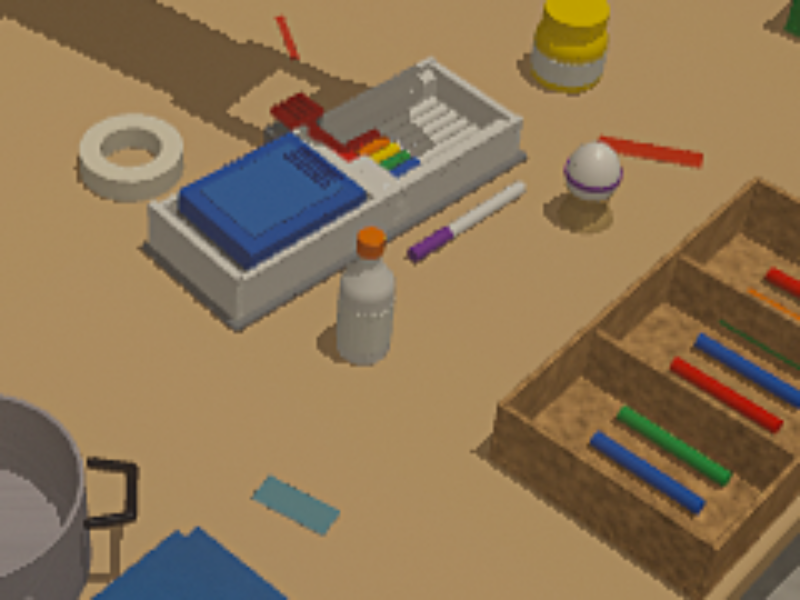

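The cover lies flat on the parking ledge at (270,200). The pens are uncovered around (400,140), the tab is in at (297,108), and nothing else has moved.

```bash
python3 -c "
from plant import ctrl
print(ctrl.sign_off())"
```

```text
the job is handed in; nothing more can be done
None
```

The tab is pressed fully in, and the cover lies flat on the parking ledge with the pens uncovered; the bystanders look unmoved, and I handed the job in at about 12 s with the arm clear.

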